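# Fetch the sample vial from behind the reagent bottles

## Task

Two reagent bottles stand in front of two sample vials on the bottle stand. First set both bottles upright in the white enamel tray next to the stand (not the other tray at the far right end of the bench), then take the blue-capped vial and stand it in the blue dish while the bottles wait in the tray, and then put each bottle back on the stand on the very spot where it stood at the start. Leave the black-capped vial where it is and keep everything upright.

Things in the scene. Friction and masses are not known exactly. Their poses are not given: they have to be found in the camera images.
- red_bottle_mid (a point): Reagent bottle with a red screw cap and a dark red label band, 68 mm in diameter, 160 mm high, 0.3 to 0.55 kg. The cap is 35 mm in diameter and takes up the top 32 mm: grasp it there from above. The point is on its axis, half-way up (80 mm above its underside)
- white_bottle_mid (a point): Reagent bottle with a white screw cap and a green label band, 60 mm in diameter, 140 mm high, 0.2 to 0.4 kg. The cap is 31 mm in diameter and takes up the top 28 mm: grasp it there from above. The point is on its axis, half-way up (70 mm above its underside)
- blue_vial_mid (a point): Clear glass sample vial with a blue cap, 28 mm in diameter, 60 mm high, 32 g; the cap is the top 12 mm, 26 mm in diameter. It stands in the stand's far row; once the bottles are gone it can be gripped with one finger in front and one behind (along the stand's x). The point is on its axis, half-way up (30 mm above its underside).
- black_vial_mid (a point): Clear glass sample vial of the same size (28 mm in diameter, 60 mm high) with a black cap; stands beside the blue-capped one, about 68 mm from centre to centre, and stays there. The point is on its axis, half-way up.
- stand: Fixed grey board, 150 mm (x) by 190 mm (y), with pale round marks. Origin: centre of its underside; +x points away from the robot. Its floor is 12 mm above the bench; a lip 6 mm higher runs along the far and both side edges. Bottles stand near x = -32, y = +-42 mm in its frame, vials near x = +34, y = +-34 mm (each within 5 mm); which is left or right varies.
- tray: Fixed white enamelled tray, blue rim, 134 mm (x) by 204 mm (y), 20 mm high; inside 126 by 196 mm, floor 2 mm above the bench. Origin: centre of its underside. Both bottles fit side by side along its y (at about +-48 mm). The nearest tray left or right of the stand, its long side roughly pointing away from the robot.
- dish: Fixed round blue plastic dish, 70 mm in outer diameter, 54 mm inside, rim 12 mm high, floor 4 mm above the bench. Its origin is the centre of its underside. It lies on the other side of the stand from the tray.

How it is judged:
On the way, in this order (a step that is already met when the one before it is completed fails the run):
1. both bottles stand upright and released in the enamel tray (x of red_bottle_mid in the frame of tray between -0.045 and 0.045 m and y of red_bottle_mid in the frame of tray between -0.08 and 0.08 m and height (world z) of red_bottle_mid below 0.092 m and linear speed of each of red_bottle, white_bottle below 0.02 m/s and contact force between the fingers and red_bottle below 0.3 N and angle between each of red_bottle_mid, white_bottle_mid's own z axis and vertical below 0.1 rad and x of white_bottle_mid in the frame of tray between -0.045 and 0.045 m and y of white_bottle_mid in the frame of tray between -0.08 and 0.08 m and height (world z) of white_bottle_mid below 0.082 m and contact force between the fingers and white_bottle below 0.3 N), for 0.2 s.
2. the blue-capped vial stands released in the blue dish while both bottles are in the tray (all of step 1 and horizontal distance between blue_vial_mid and dish below 0.015 m and height (world z) of blue_vial_mid below 0.042 m and linear speed of blue_vial below 0.02 m/s and contact force between the fingers and blue_vial below 0.3 N and angle between blue_vial_mid's own z axis and vertical below 0.1 rad), for 0.2 s.
At the end, for the whole second after the job is handed in: The blue-capped vial stands upright in the blue dish (axis within 15 mm of the dish's centre); each bottle stands upright on the stand within 15 mm of the spot where it stood at the start; the black-capped vial is within 15 mm of where it stood, upright; all are released and at rest (horizontal distance between blue_vial_mid and dish below 0.015 m and height (world z) of blue_vial_mid below 0.042 m and linear speed of each of blue_vial, red_bottle, white_bottle, black_vial below 0.02 m/s and contact force between the fingers and blue_vial below 0.3 N and angle between each of blue_vial_mid, red_bottle_mid, white_bottle_mid, black_vial_mid's own z axis and vertical below 0.1 rad and distance of each of red_bottle_mid, white_bottle_mid, black_vial_mid from where it was at the start of the episode below 0.015 m and contact force between the fingers and red_bottle below 0.3 N and contact force between the fingers and white_bottle below 0.3 N and contact force between the fingers and black_vial below 0.3 N); the robot touches nothing.
It fails at once if a bottle or vial is tipped over (by more than about 35 degrees) (angle between any of red_bottle_mid, white_bottle_mid, blue_vial_mid, black_vial_mid's own z axis and vertical above 0.6 rad).
It also fails if it takes over 106 s, if anything falls off the work surface, if the arm or the gripper's body presses on something with over 40 N, if the wrist force passes 120 N, or if a joint passes its speed limit or range.

## Robot

A 7-joint arm with a two-finger parallel gripper is mounted at the origin on a cart in front of the work surface, level with it; the furniture and walls round the work are solid. World frame = base frame: x ahead of the robot, y to its left, z up, the work surface at z = 0. Lengths are in m, angles in rad, forces in N, time in s.
With the tool pointing down it reaches from about 0.425 to 0.925 m from the base axis. Payload 6.8 kg.
Tool frame: the origin (TCP) lies at the very end of the fingers, on their centre line; the grasp point (between the pads) lies r.pinch_z behind it (r.pinch_z is the distance from the TCP to the grasp point, in m); z points along the fingers, y is the line along which they close (so a half turn about z gives the same grasp; the last joint's range is limited). The gripper opens to 85 mm and grips with 20 to 120 N. Pads are 22 mm wide; open, the fingers measure 114 mm over their backs; the gripper's body (76 mm by 85 mm) begins 54 mm behind the grasp point. The pads swing forward as they close: fully open they stand 13 mm farther back than shut.
Start: joints at [1.015, 0.477, 0.022, 1.555, -0.011, 1.109, -0.083], TCP at [0.292, -0.608, 0.205] pointing down, gripper open.
Joint ranges: [-2.96, 2.96], [-0.34, 2.1], [-1.41, 1.46], [0.24, 2.44], [-1.37, 4.51], [0.17, 1.92], [-2.96, 2.96]. Speed limits (rad/s): [2.39, 2.39, 3.14, 3.14, 3.14, 3.14, 3.14].

## Interface

Orientations are given as a rotation vector (axis times angle).
In Python, from bench import status, grab_frame, camera_model, r gives the robot as it stands. The module is installed in compiled form; this text tells all that it offers.
- The arm moves only by the shell command python3 -m creep 'ROWS' [FORCE]. ROWS is text: rows parted by semicolons, each of 7 numbers parted by spaces: the turn, a rotation vector about the tool's x, y, z in rad, then the shift along the tool's x, y, z in mm, then the opening, from -1 (shut) to 1 (fully open). In form: rx ry rz tx ty tz fingers; .... A call has 1 to 10 rows; each row is the pose to reach, as a shift and turn from the pose commanded when the call began, along the tool's axes at that moment; what a row does not reach only later rows make up. A row lasts 1/8 s, in which the tool goes at most 62.5 mm and 10.7 degrees, less where a joint would pass 70% of its speed; a pose out of reach is approached as far as the arm can. A call with a gripper value outside its range is refused whole. The fingers move at their own pace and stop on an object; FORCE is the grip in N (left out, the last holds). Time passes only in rows, so rows that repeat a pose let the fingers close. It gives the time, the measured TCP pose, the force, the opening and the grip force at its end, in the units of the state.
- status.get_obs(): the state, without advancing time (a new reading comes with each control period).
- grab_frame(name): name is "scene" or "top" or "wrist"; returns (picture, depth): 384x512x3 uint8, red, green, blue; 384x512 float32, m along the optical axis (not along the pixel's ray), 0 where there is no reading.
- camera_model(name): a dict with "K" (3x3 intrinsics, pixels), "rvec" (rotation vector, rad) and "tvec" (3), from world to camera coordinates, as OpenCV has them. Camera axes: x right, y down, z forward; pixel columns grow to the right and rows downward; lengths in m; the calibration is good to about 2 mm. A picture is of the moment at which its call begins: read the wrist's pose just before it. camera_model takes no time and is no camera call; for the wrist camera it gives the pose at the moment of the call.
- r.hand_in(): hands the job in; it is judged then, once.
The state is a dict: "clock": time; "joints": joint angles; "qvel": joint speeds; "tau": joint torques, N m; "tcp_pos": TCP position; "orientation": TCP orientation; "contact_force": force on the tool from outside, world axes, zero at the start; "moment": the same for the moment, N m; "grip_width": finger opening in m; "gripper_force": force on a finger pad.
Only numpy, scipy, OpenCV 4.12 (cv2) and the standard library are available. Lean on these libraries where they do the work, as an engineer would, in place of code of your own. Each camera call takes 0.05 s, during which the arm holds its last target. There are 200 camera calls.

## Working session

There is one attempt and no reset: what is moved stays moved. The work goes in short steps, Python scripts to look and compute and a shell command to move; the robot and the scene stay as the last step left them, time stands still between calls to the robot, and variables do not carry over. Pictures are saved under pics/ and viewed, at most 14 in all, crops included, and the job is handed in when it is done.

```bash
mkdir -p pics
python3 - <<'E'
from bench import status, grab_frame, camera_model, r
import cv2,numpy as np
o=status.get_obs(); print(o, r.pinch_z)
for n in("scene","top"):
    p,d=grab_frame(n); m=camera_model(n); print(n,m)
    cv2.imwrite(f"pics/{n}0.png",p[:,:,::-1]); np.savez(f"{n}0.npz",p=p,d=d,**m)
E
```

```text
{'clock': 0.0, 'joints': array([ 1.01491672,  0.47782902,  0.02233869,  1.55642956, -0.01147784,
        1.10934265, -0.0831241 ]), 'qvel': array([-0.00071114,  0.00099922, -0.00091701, -0.00078675, -0.00115336,
       -0.00026398, -0.00049964]), 'tau': array([-3.46120951e-04, -5.96443212e+01,  1.60778124e+00, -2.81199718e+01,
        1.24311840e-02,  9.30139533e-03, -2.70689412e-06]), 'tcp_pos': array([ 0.29194959, -0.60788192,  0.20441562]), 'orientation': array([-3.06143272e+00, -6.97124373e-01,  8.98375609e-04]), 'contact_force': array([ 0.83522431, -0.21847277,  0.02509616]), 'moment': array([ 1.61886165e-02, -7.68388876e-05,  7.00105680e-03]), 'gripper_force': 0.0, 'grip_width': 0.08555233612370587} 0.0187
scene {'K': array([[402.70568961,   0.        , 254.57295171],
       [  0.        , 402.70568961, 192.1264352 ],
       [  0.        ,   0.        ,   1.        ]]), 'rvec': array([ 1.97163915, -0.83930733,  0.44820514]), 'tvec': array([-0.35710732,  0.2793021 ,  0.66741947])}
top {'K': array([[479.40035507,   0.        , 257.70989906],
       [  0.        , 479.40035507, 192.06848373],
       [  0.        ,   0.        ,   1.        ]]), 'rvec': array([ 2.12640908, -2.09414045,  0.22524675]), 'tvec': array([0.0108481 , 0.52903054, 1.27611786])}
```

View pics/top0.png

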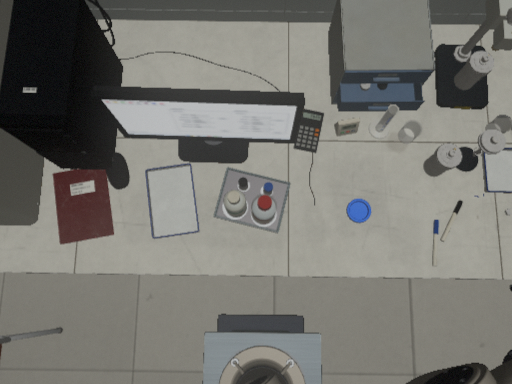

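View pics/scene0.png

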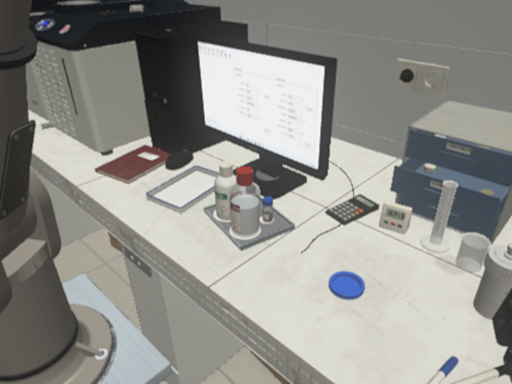

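The top view shows the tray at (172,201), the stand at (252,200), white cap at (234,198), red cap at (264,202), black vial at (243,184), blue vial at (268,188) and the dish at (359,211). I'll enlarge it to measure.

Run:
```python
import cv2,numpy as np
p=np.load("top0.npz")["p"][:,:,::-1]
c=p[155:250,140:300]; cv2.imwrite("pics/crop1.png",cv2.resize(c,None,fx=5,fy=5,interpolation=cv2.INTER_CUBIC))
```

```text
(no output)
```

View pics/crop1.png

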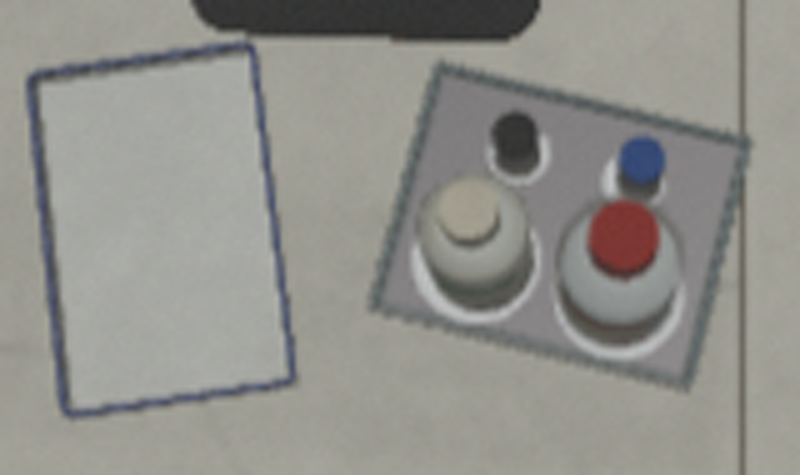

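```bash
cat > h.py <<'E'
import cv2,numpy as np
from scipy.spatial.transform import Rotation as R
def ray(m,u,v,z):
    Rm=cv2.Rodrigues(m["rvec"])[0]; c=-Rm.T@m["tvec"]
    d=Rm.T@np.linalg.inv(m["K"])@[u,v,1]
    return c+d*(z-c[2])/d[2]
def rows(tcp,rv,goal,yaw=None):
    """tool shift (mm) and rotation about tool z to reach goal with tool straight down; yaw=world direction of tool y (mod pi)"""
    Rt=R.from_rotvec(rv); t=Rt.inv().apply(np.array(goal)-tcp)*1000
    out=[np.round(t,1)]
    if yaw is not None:
        y=Rt.apply([0,1,0]); a=np.arctan2(y[1],y[0])
        d=-(yaw-a); out.append(np.round([(d+np.pi/2)%np.pi-np.pi/2],3))
    return out
E
python3 - <<'E'
from h import *
m=np.load("top0.npz"); f=lambda u,v,z: ray(m,140+(u+.5)/5-.5,155+(v+.5)/5-.5,z)
for n,u,v,z in [("white",470,208,.152),("red",624,237,.172),("black",516,131,.072),("blue",642,160,.072)]: print(n,f(u,v,z).round(4))
T=np.array([f(*a,.02) for a in [(32,76),(250,45),(293,380),(68,413)]]); print("tray",T.round(3),T.mean(0))
S=np.array([f(*a) for a in [(440,66,.018),(747,142,.018),(690,388,.016),(373,308,.016)]]); print("stand",S.round(3),S.mean(0))
for P in(T,S):
    print([round(float(np.linalg.norm(P[i]-P[i-1])),3) for i in range(4)])
    for a,b in((0,3),(1,2)): e=P[a]-P[b]; print("long/x-dir",np.arctan2(e[1],e[0]))
    for a,b in((0,1),(3,2)): e=P[a]-P[b]; print("y-dir",np.arctan2(e[1],e[0]))
p=m["p"].astype(int); w=p[195:228,340:378]; M=(w[...,2]-w[...,0]>60); ys,xs=np.nonzero(M)
print("dish",ray(m,340+(xs.min()+xs.max())/2,195+(ys.min()+ys.max())/2,.012),ray(m,340+xs.mean(),195+ys.mean(),.009),M.sum())
d=m["d"]; 
print("depth pts")
Rm=cv2.Rodrigues(m["rvec"])[0]
def dp(u,v):
    z=d[v,u]; return (Rm.T@(np.linalg.inv(m["K"])@[u,v,1]*z-m["tvec"])).round(3)
for n,u,v in [("white",234,197),("red",264,202),("mon top",250,97),("mon bot edge",250,137),("base",213,150),("base edge",213,160),("cap blue",268,187)]: print(n,dp(u,v))
E
```

```text
white [0.4964 0.0807 0.152 ]
red [0.4786 0.0016 0.172 ]
black [0.5566 0.0605 0.072 ]
blue [ 0.5412 -0.0092  0.072 ]
tray [[0.597 0.342 0.02 ]
 [0.618 0.217 0.02 ]
 [0.423 0.184 0.02 ]
 [0.403 0.309 0.02 ]] [0.51028118 0.26320273 0.02      ]
stand [[ 0.607  0.107  0.018]
 [ 0.565 -0.071  0.018]
 [ 0.423 -0.039  0.016]
 [ 0.466  0.141  0.016]] [0.51520067 0.03474495 0.017     ]
[0.197, 0.126, 0.197, 0.127]
long/x-dir 0.16608304556159267
long/x-dir 0.16749007298010385
y-dir 1.7335032707058564
y-dir 1.7331656481956723
[0.146, 0.183, 0.146, 0.185]
long/x-dir -0.2359121844471773
long/x-dir -0.21973262250376657
y-dir 1.3366503161966528
y-dir 1.3373010269597476
dish [ 0.48901632 -0.26920192  0.012     ] [ 0.49097296 -0.27015038  0.009     ] 445
depth pts
white [0.495 0.08  0.148]
red [0.478 0.003 0.175]
mon top [0.669 0.039 0.384]
mon bot edge [0.663 0.042 0.133]
base [0.662 0.152 0.012]
base edge [0.633 0.151 0.008]
cap blue [ 0.541 -0.009  0.066]
```

Sizes and frame offsets check out: bottles sit at about (-29, ±40.5) mm and vials at about (35, ±35) mm in the stand frame. White, being nearest the tray, goes first.

```bash
cat > go.py <<'E'
import sys
from h import *
from bench import status
o=status.get_obs(); a=[float(x) for x in sys.argv[1:]]
print(*rows(o["tcp_pos"],o["orientation"],a[:3],a[3] if len(a)>3 else None), o["clock"], o["orientation"].round(3), o["joints"].round(2))
E
python3 go.py .4964 .0807 .27 -.228
```

```text
[ 482.4 -532.3  -64.7] [-0.895] 0.1 [-3.062e+00 -6.970e-01  1.000e-03] [ 1.01  0.48  0.02  1.56 -0.01  1.11 -0.08]
```

```bash
python3 -m creep '0 0 0 0 0 -65 1; 0 0 -0.18 40 -44 -65 1; 0 0 -0.36 80 -88 -65 1; 0 0 -0.54 120 -132 -65 1; 0 0 -0.72 160 -176 -65 1; 0 0 -0.895 200 -220 -65 1; 0 0 -0.895 240 -265 -65 1; 0 0 -0.895 280 -310 -65 1; 0 0 -0.895 320 -353 -65 1; 0 0 -0.895 360 -397 -65 1' 60; python3 go.py .4964 .0807 .27 -.228
```

```text
clock: 1.35
tcp_pos: [0.4449, -0.093, 0.2704]
orientation: [2.46, 1.954, -0.0]
contact_force: [1.0, 0.4, -0.1]
grip_width: 0.0853
gripper_force: 0.0
[180.9  10.8   0.3] [-0.] 1.35 [ 2.46   1.954 -0.   ] [ 0.53  0.08 -0.48  1.95  0.04  1.13 -0.2 ]
```

```bash
python3 -m creep '0 0 0 60 4 0 1; 0 0 0 120 8 0 1; 0 0 0 181 11 0 1; 0 0 0 181 11 0 1; 0 0 0 181 11 0 1'; python3 go.py .4964 .0807 .124 -.228
python3 - <<'E'
from bench import *
from bench import grab_frame,camera_model
import cv2,numpy as np
m=camera_model("wrist");p,d=grab_frame("wrist");cv2.imwrite("pics/w1.png",p[:,:,::-1]);np.savez("w1.npz",p=p,d=d,**m)
E
```

```text
clock: 1.98
tcp_pos: [0.4961, 0.0785, 0.2699]
orientation: [-2.459, -1.954, 0.002]
contact_force: [-0.3, -0.9, 0.1]
grip_width: 0.0857
gripper_force: 0.0
[ 2.300e+00 -1.000e-01  1.459e+02] [0.] 1.975 [-2.459e+00 -1.954e+00  2.000e-03] [ 0.27  0.18 -0.63  1.84  0.12  1.15 -0.62]
```

View pics/w1.png

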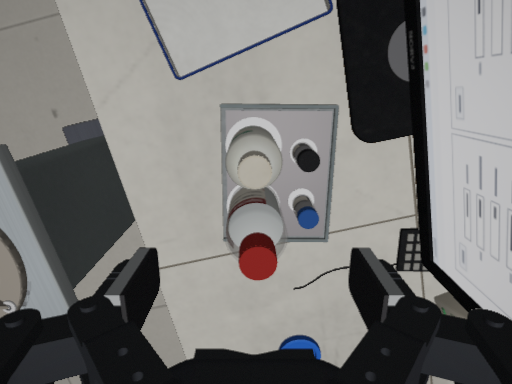

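The wrist view shows the white cap's top face at about (255,168), the red cap's at (258,262), the black vial at (309,160) and the blue at (308,219). I'll cross-check these against the top-camera estimates.

Run:
```python
from h import *
m=np.load("w1.npz")
for n,u,v,z in [("white",255,168,.152),("red",258,262,.172),("black",309,161,.072),("blue",308,219,.072)]: print(n,ray(m,u,v,z).round(4), m["d"][v,u])
Rm=cv2.Rodrigues(m["rvec"])[0]; print(-Rm.T@m["tvec"])
p=m["p"][140:290,210:330,::-1]; cv2.imwrite("pics/w1c.png",cv2.resize(p,None,fx=4,fy=4,interpolation=cv2.INTER_CUBIC))
```

```text
white [0.4976 0.0852 0.152 ] 0.294926
red [0.4814 0.0026 0.172 ] 0.29977015
black [0.5558 0.0606 0.072 ] 0.3717227
blue [ 0.5419 -0.0098  0.072 ] 0.39389715
[0.51240364 0.1521809  0.43950409]
```

View pics/w1c.png

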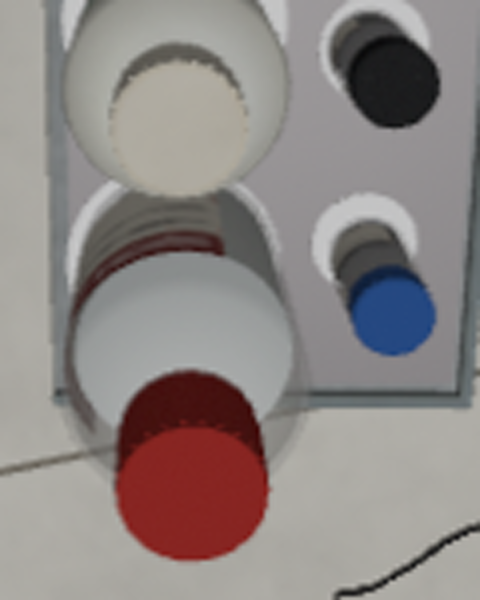

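In the crop the white top face is centred at (254.7,172.5) and red at (258,263.5). Both agree with the top camera to about 1.5 mm, so I'll descend on white.

```bash
python3 -m creep '0 0 0 2 0 50 1; 0 0 0 2 0 100 1; 0 0 0 2 0 130 1; 0 0 0 2 0 146 1; 0 0 0 2 0 146 1; 0 0 0 2 0 146 -1; 0 0 0 2 0 146 -1; 0 0 0 2 0 146 -1; 0 0 0 2 0 146 -1; 0 0 0 2 0 146 -1' 60; python3 go.py .4964 .0807 .124 -.228
```

```text
clock: 3.28
tcp_pos: [0.5005, 0.083, 0.1285]
orientation: [2.456, 1.953, 0.011]
contact_force: [-4.0, 0.8, 25.4]
grip_width: -0.0001
gripper_force: 12.3
[-3.2 -3.6  4.5] [0.] 3.275 [2.456 1.953 0.011] [ 0.21  0.35 -0.59  2.    0.26  0.85 -0.76]
```

Fingers shut on nothing and there is upward force; looking before moving.

Run:
```python
from bench import grab_frame,camera_model
import cv2,numpy as np
out=[]
for n in("scene","wrist","top"):
    m=camera_model(n);p,d=grab_frame(n);np.savez(n+"2.npz",p=p,d=d,**m)
    if n=="scene": p=cv2.resize(p[130:270,170:330],(400,350))
    elif n=="top": p=cv2.resize(p[150:250,200:314],(400,350))
    else: p=cv2.resize(p,(400,300))
    out.append(p)
im=np.zeros((600,800,3),np.uint8); 
im[:300,:400]=cv2.resize(out[0],(400,300)); im[:300,400:]=out[1]; im[300:,:400]=cv2.resize(out[2],(400,300))
cv2.imwrite("pics/m1.png",im[:,:,::-1])
```

```text
(no output)
```

View pics/m1.png

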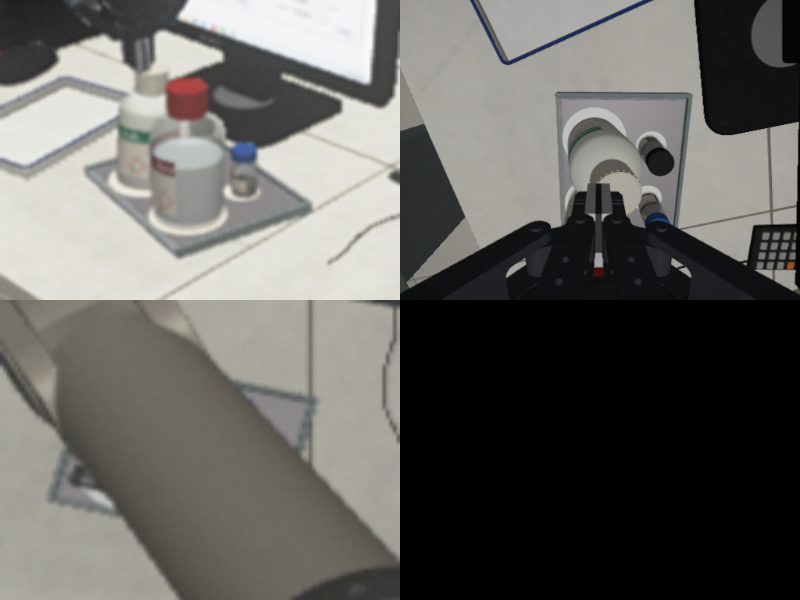

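The picture shows the white bottle still upright, with the shut fingers overlapping the cap's lower left at about (598,200). I'll project TCP and use depth to locate the cap relative to the fingers.

Run:
```python
from h import *
from bench import status
o=status.get_obs(); t=o["tcp_pos"]; print(t.round(4),o["contact_force"].round(1))
m=np.load("wrist2.npz")
pr=lambda P: cv2.projectPoints(np.array(P,float).reshape(-1,3),m["rvec"],m["tvec"],m["K"],None)[0].reshape(-1,2).round(1)
print("proj tcp,pinch", pr([t,t+[0,0,.0187],[.4964,.0807,.152]]))
Rm=cv2.Rodrigues(m["rvec"])[0]; d=m["d"]
print("cam",-Rm.T@m["tvec"])
v,u=np.mgrid[0:384,0:512]; P=np.stack([(u-m["K"][0,2])/m["K"][0,0]*d,(v-m["K"][1,2])/m["K"][1,1]*d,d],-1)-m["tvec"]; W=P@Rm
for (uu,vv) in [(275,245),(290,240),(262,236),(250,240),(253,260),(253,245),(285,265),(240,225),(265,225)]: print((uu,vv),W[vv,uu].round(3),m["p"][vv,uu])
S=np.load("scene2.npz"); Rs=cv2.Rodrigues(S["rvec"])[0]; print("scenecam",-Rs.T@S["tvec"])
c=m["p"][180:300,190:330,::-1]; cv2.imwrite("pics/w2c.png",np.hstack([cv2.resize(c,(420,360),interpolation=2),cv2.resize(S["p"][145:235,190:285,::-1],(380,360),interpolation=2)]))
```

```text
[0.5002 0.0829 0.1284] [-4.6 -0.4 26.3]
proj tcp,pinch [[255.2 228.4]
 [255.6 243.3]
 [249.4 253.2]]
cam [0.51517381 0.15629736 0.29840892]
(275, 245) [0.51  0.088 0.163] [69 67 63]
(290, 240) [0.518 0.083 0.153] [171 167 157]
(262, 236) [0.505 0.093 0.162] [72 73 73]
(250, 240) [0.5   0.094 0.165] [53 53 54]
(253, 260) [0.501 0.094 0.184] [13 13 14]
(253, 245) [0.501 0.094 0.17 ] [14 14 16]
(285, 265) [0.513 0.087 0.18 ] [17 18 20]
(240, 225) [0.492 0.086 0.126] [168 168 164]
(265, 225) [0.507 0.094 0.153] [170 165 151]
scenecam [-0.04659645 -0.56428671  0.57479851]
```

View pics/w2c.png

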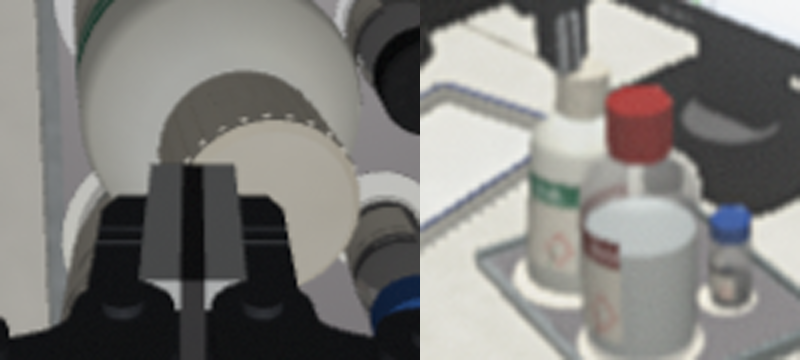

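```bash
python3 - <<'E'
from h import *
m=np.load("wrist2.npz")
print("black",ray(m,333,206,.072)," cap guess",ray(m,281,247,.152), "cap right edge",ray(m,309,245,.152),"cap top edge",ray(m,281,220,.152))
# stand corners in this view: far edge top-left (556,93)-(691,93)
for a in [(556,94),(691,94)]: print(ray(m,(a[0]-400)*1.28,a[1]*1.28,.016))
S=np.load("scene2.npz"); f=lambda u,v,z: ray(S,190+u/4,145+v/4,z).round(4)
E
python3 go.py .4964 .0807 .124 -.228
```

```text
black [0.55517006 0.06298072 0.072     ]  cap guess [0.51247276 0.0804275  0.152     ] cap right edge [0.52622113 0.07832492 0.152     ] cap top edge [0.51538224 0.0945675  0.152     ]
[0.46663294 0.14230851 0.016     ]
[0.61000648 0.10905591 0.016     ]
[-3.1 -3.2  4.4] [0.001] 3.425 [2.457 1.953 0.01 ] [ 0.21  0.35 -0.59  2.    0.26  0.85 -0.76]
```

```bash
python3 -m creep '0 0 0 -3 -3 -2 -1; 0 0 0 -3 -3 -12 -1; 0 0 0 -3 -3 -60 -1;0 0 0 -3 -3 -120 -1;0 0 0 -3 -3 -146 -1;0 0 0 -3 -3 -146 -1;0 0 0 -3 -3 -146 -1;0 0 0 -3 -3 -146 -1'
python3 - <<'E'
from h import *
from bench import grab_frame,camera_model,status
def pts(m,d):
    Rm=cv2.Rodrigues(m["rvec"])[0]; v,u=np.mgrid[0:384,0:512]
    return (np.stack([(u-m["K"][0,2])/m["K"][0,0]*d,(v-m["K"][1,2])/m["K"][1,1]*d,d],-1)-m["tvec"])@Rm
o=status.get_obs(); t=o["tcp_pos"]; print(t,o["contact_force"].round(1))
m=camera_model("wrist");p,d=grab_frame("wrist"); W=pts(m,d); np.savez("w3.npz",p=p,d=d,**m)
for v in range(215,275,4): print(v,(W[v,245]-t).round(4),(W[v,262]-t).round(4),p[v,245])
cv2.imwrite("pics/w3.png",p[:,:,::-1])
E
```

```text
clock: 4.42
tcp_pos: [0.4926, 0.0785, 0.2691]
orientation: [-2.459, -1.954, 0.003]
contact_force: [-0.5, -0.7, -1.1]
grip_width: -0.0002
gripper_force: 0.0
[0.49255028 0.07853487 0.26908668] [-0.5 -0.7 -1.1]
215 [-0.0216 -0.0463 -0.1462] [-0.0041 -0.0486 -0.1419] [154 157 157]
219 [-0.022  -0.0489 -0.1416] [-0.0048 -0.0514 -0.1382] [161 164 163]
223 [-0.0227 -0.0521 -0.139 ] [-0.0056 -0.0552 -0.137 ] [164 167 166]
227 [-0.0234 -0.0552 -0.136 ] [-0.0063 -0.0577 -0.1328] [167 169 169]
231 [-0.0239 -0.0579 -0.1323] [-0.0071 -0.0611 -0.1308] [169 172 171]
235 [-0.0025  0.0115  0.0314] [0.0053 0.01   0.0321] [89 91 91]
239 [-0.0021  0.0123  0.0376] [0.0052 0.01   0.0363] [77 79 80]
243 [-0.0023  0.0113  0.0394] [0.005  0.0097 0.0395] [77 79 79]
247 [-0.0021  0.0115  0.0437] [0.0051 0.0106 0.045 ] [77 79 80]
251 [-0.0018  0.0122  0.0487] [0.0049 0.0098 0.0472] [76 78 78]
255 [-0.002   0.011   0.0498] [0.0049 0.01   0.0509] [77 79 79]
259 [-0.0018  0.0114  0.054 ] [0.0048 0.0099 0.054 ] [77 78 79]
263 [-0.0017  0.0117  0.0575] [0.0047 0.0097 0.0566] [77 79 80]
267 [-0.0015  0.012   0.0611] [0.0047 0.01   0.0601] [77 79 79]
271 [-0.0014  0.0118  0.0637] [0.0046 0.0102 0.0634] [76 78 79]
```

View pics/w3.png

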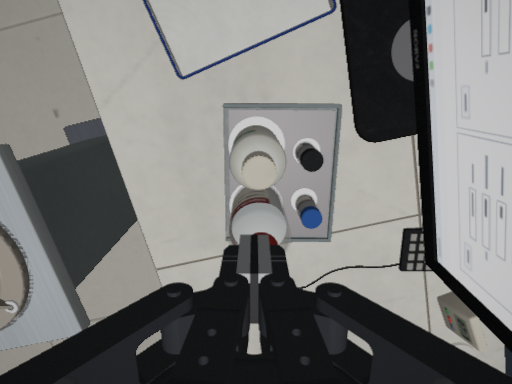

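White bottle stands upright, its cap at about (259,173). Depth and contact both say the real fingertips are about 27 mm behind the reported TCP, so the fingers closed above the cap. I'll correct for that and re-measure.

```bash
python3 - <<'E'
from h import *
m=np.load("w3.npz"); p=m["p"].astype(int)
w=p[150:192,238:280]; M=((w.min(2)>150)&(w[...,0]-w[...,2]>12)).astype(np.uint8); n,l,s,c=cv2.connectedComponentsWithStats(M); i=1+s[1:,4].argmax(); x,y,ww,h,_=s[i]; u,v=238+x+(ww-1)/2,150+y+(h-1)/2
print(u,v,ww,h,s[i],ray(m,u,v,.152),ray(m,259,173,.152))
m0=np.load("w1.npz"); p=m0["p"].astype(int); w=p[150:192,232:280]; M=((w.min(2)>150)&(w[...,0]-w[...,2]>12)).astype(np.uint8); n,l,s,c=cv2.connectedComponentsWithStats(M); i=1+s[1:,4].argmax(); x,y,ww,h,_=s[i]; u,v=232+x+(ww-1)/2,150+y+(h-1)/2; print("before",u,v,ww,h,ray(m0,u,v,.152))
E
python3 go.py .4965 .081 .1 -.228
```

```text
258.5 172.0 34 33 [  4   6  34  33 879] [0.49617183 0.08114899 0.152     ] [0.49640659 0.0801369  0.152     ]
before 254.0 172.0 35 33 [0.49589418 0.08179523 0.152     ]
[  3.3   3.6 169.2] [0.] 4.475 [-2.459 -1.954  0.003] [ 0.28  0.18 -0.64  1.85  0.12  1.15 -0.62]
```

The bottle is back exactly on its spot. Redo the grasp 24 mm deeper.

```bash
python3 -m creep '0 0 0 3 3 0 1; 0 0 0 3 3 0 1; 0 0 0 3 3 0 1; 0 0 0 3 3 0 1; 0 0 0 3 3 0 1; 0 0 0 3 3 50 1; 0 0 0 3 3 100 1; 0 0 0 3 3 140 1; 0 0 0 3 3 160 1;  0 0 0 3 3 160 1'; python3 go.py .4965 .081 .1 -.228
```

```text
clock: 5.72
tcp_pos: [0.4958, 0.0808, 0.1092]
orientation: [-2.458, -1.953, 0.004]
contact_force: [0.8, 0.3, -0.0]
grip_width: 0.0853
gripper_force: 0.0
[0.4 0.6 9.2] [0.] 5.725 [-2.458 -1.953  0.004] [ 0.21  0.38 -0.59  2.02  0.28  0.83 -0.78]
```

```bash
python3 -m creep '0 0 0 0 0 5 1; 0 0 0 0 0 9 1; 0 0 0 0 0 9 -1; 0 0 0 0 0 9 -1; 0 0 0 0 0 9 -1; 0 0 0 0 0 9 -1; 0 0 0 0 0 9 -1; 0 0 0 0 0 9 -1' 50
```

```text
clock: 6.72
tcp_pos: [0.4973, 0.0811, 0.1019]
orientation: [2.459, 1.954, 0.001]
contact_force: [-0.7, -1.7, 5.0]
grip_width: 0.0299
gripper_force: 46.5
```

```bash
python3 -m creep '0 0 0 0 0 -30 -1; 0 0 0 0 0 -90 -1; 0 0 0 0 0 -100 -1;0 0 0 0 0 -100 -1;0 0 0 0 0 -100 -1'; python3 go.py .5537 .2705 .2 1.738
```

```text
clock: 7.35
tcp_pos: [0.4955, 0.0804, 0.1993]
orientation: [-2.458, -1.953, 0.005]
contact_force: [-0.7, -0.8, -3.7]
grip_width: 0.0302
gripper_force: 48.4
[198.3  13.7  -1. ] [1.176] 7.35 [-2.458 -1.953  0.005] [ 0.26  0.26 -0.64  1.93  0.18  1.01 -0.68]
```

No rotation is needed: at this yaw the finger backs clear the neighbouring cap in the tray by about 18 mm, and the wrist camera stays clear of the monitor.

```bash
python3 go.py .5566 .271 .2; python3 -m creep '0 0 0 50 3 0 -1; 0 0 0 100 7 0 -1; 0 0 0 150 10 0 -1; 0 0 0 198 14 0 -1; 0 0 0 198 14 0 -1; 0 0 0 198 14 0 -1'; python3 go.py .5566 .271 .093
```

```text
[199.5  16.4  -1. ] 7.35 [-2.458 -1.953  0.005] [ 0.26  0.26 -0.64  1.93  0.18  1.01 -0.68]
clock: 8.1
tcp_pos: [0.5544, 0.2698, 0.1993]
orientation: [-2.459, -1.955, 0.006]
contact_force: [-0.3, -0.2, -3.7]
grip_width: 0.0303
gripper_force: 46.4
[  2.    2.1 106.3] 8.1 [-2.459 -1.955  0.006] [-0.08  0.47 -0.65  1.67  0.31  1.11 -1.04]
```

```bash
python3 -m creep '0 0 0 2 2 40 -1; 0 0 0 2 2 80 -1; 0 0 0 2 2 98 -1; 0 0 0 2 2 103 -1; 0 0 0 2 2 106 -1; 0 0 0 2 2 107 -1; 0 0 0 2 2 107 -1;0 0 0 2 2 107 -1'
```

```text
clock: 9.1
tcp_pos: [0.558, 0.2724, 0.095]
orientation: [2.46, 1.954, 0.001]
contact_force: [0.3, 0.4, -4.1]
grip_width: 0.0296
gripper_force: 46.9
```

```bash
python3 -m creep '0 0 0 0 0 1 -1; 0 0 0 0 0 2 -1; 0 0 0 0 0 3 -1; 0 0 0 0 0 3 -1'
```

```text
clock: 9.6
tcp_pos: [0.558, 0.2726, 0.0922]
orientation: [2.459, 1.954, 0.001]
contact_force: [-1.8, -0.5, 5.1]
grip_width: 0.0298
gripper_force: 48.3
```

Contact with the tray floor; release and rise.

```bash
python3 -m creep '0 0 0 0 0 0 1; 0 0 0 0 0 0 1; 0 0 0 0 0 0 1; 0 0 0 0 0 0 1; 0 0 0 0 0 0 1; 0 0 0 0 0 -40 1; 0 0 0 0 0 -100 1; 0 0 0 0 0 -150 1; 0 0 0 0 0 -170 1;0 0 0 0 0 -170 1'; python3 go.py .4795 .0015 .26 -.228
python3 - <<'E'
from bench import grab_frame,camera_model
import cv2,numpy as np
m=camera_model("wrist");p,d=grab_frame("wrist");np.savez("w4.npz",p=p,d=d,**m)
q=grab_frame("scene")[0]
cv2.imwrite("pics/m4.png",np.hstack([cv2.resize(p,(400,300)),cv2.resize(q,(400,300))])[:,:,::-1])
E
```

```text
clock: 10.85
tcp_pos: [0.5582, 0.2726, 0.2623]
orientation: [2.459, 1.954, 0.003]
contact_force: [0.2, 0.4, -0.9]
grip_width: 0.0854
gripper_force: 0.0
[-281.8  -15.4    2. ] [-0.] 10.85 [2.459 1.954 0.003] [-0.06  0.42 -0.67  1.59  0.27  1.23 -1.01]
```

View pics/m4.png

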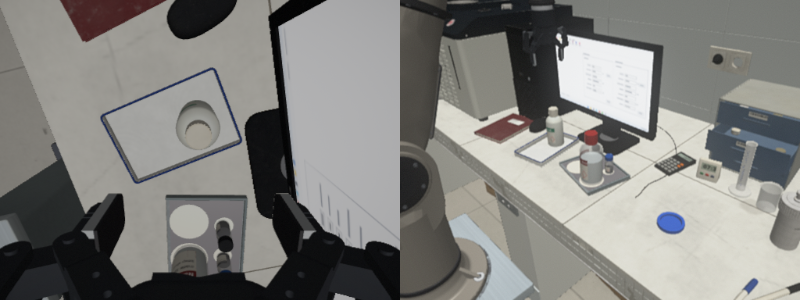

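White stands upright in the far half of the tray (left view, cap about (199,131)). Next, red.

```bash
python3 -m creep '0 0 0 -60 -3 0 1; 0 0 0 -120 -6 0 1; 0 0 0 -180 -10 0 1; 0 0 0 -240 -13 0 1; 0 0 0 -281.8 -15.4 0 1; 0 0 0 -281.8 -15.4 0 1; 0 0 0 -281.8 -15.4 0 1;0 0 0 -281.8 -15.4 0 1'; python3 go.py .4795 .0015 .12 -.228
```

```text
clock: 11.95
tcp_pos: [0.479, 0.0027, 0.2608]
orientation: [-2.456, -1.957, 0.0]
contact_force: [-0.2, 1.0, 0.0]
grip_width: 0.0853
gripper_force: 0.0
[ -1.2   0.9 140.8] [0.002] 11.95 [-2.456 -1.957  0.   ] [ 0.42  0.15 -0.61  1.91  0.09  1.12 -0.45]
```

```bash
python3 -m creep '0 0 0 -1 1 50 1; 0 0 0 -1 1 100 1; 0 0 0 -1 1 130 1; 0 0 0 -1 1 141 1; 0 0 0 -1 1 141 1; 0 0 0 -1 1 141 -1; 0 0 0 -1 1 141 -1; 0 0 0 -1 1 141 -1; 0 0 0 -1 1 141 -1; 0 0 0 -1 1 141 -1' 60
```

```text
clock: 13.2
tcp_pos: [0.4806, 0.0001, 0.1215]
orientation: [2.459, 1.953, 0.002]
contact_force: [-0.2, 0.5, 6.0]
grip_width: 0.0339
gripper_force: 57.9
```

```bash
python3 -m creep '0 0 0 0 0 -30 -1; 0 0 0 0 0 -80 -1; 0 0 0 0 0 -90 -1; 0 0 0 0 0 -90 -1; 0 0 0 0 0 -90 -1'; python3 go.py .463 .2552 .211 -.228
```

```text
clock: 13.82
tcp_pos: [0.4783, -0.0003, 0.2085]
orientation: [-2.458, -1.953, 0.004]
contact_force: [0.3, 0.2, -4.9]
grip_width: 0.0337
gripper_force: 61.2
[245.5 -72.7  -2.4] [-0.] 13.825 [-2.458 -1.953  0.004] [ 0.41  0.2  -0.61  1.97  0.14  1.01 -0.49]
```

```bash
python3 -m creep '0 0 0 55 -16 0 -1; 0 0 0 110 -32 0 -1; 0 0 0 165 -48 0 -1; 0 0 0 220 -65 0 -1; 0 0 0 245 -73 0 -1; 0 0 0 245 -73 0 -1; 0 0 0 245 -73 0 -1'; python3 go.py .463 .2552 .111 -.228
```

```text
clock: 14.7
tcp_pos: [0.4636, 0.2538, 0.2089]
orientation: [2.46, 1.954, -0.005]
contact_force: [0.1, -0.7, -5.7]
grip_width: 0.0333
gripper_force: 60.2
[ 1.5 -0.7 97.9] [-0.001] 14.7 [ 2.46   1.954 -0.005] [-0.01  0.32 -0.73  1.86  0.24  1.06 -1.07]
```

```bash
python3 -m creep '0 0 0 1 0 40 -1; 0 0 0 1 0 75 -1; 0 0 0 1 0 90 -1; 0 0 0 1 0 94 -1; 0 0 0 1 0 96 -1; 0 0 0 1 0 98 -1; 0 0 0 1 0 98 -1;0 0 0 1 0 98 -1'
```

```text
clock: 15.7
tcp_pos: [0.4645, 0.2563, 0.1128]
orientation: [2.46, 1.954, 0.001]
contact_force: [0.3, -0.8, -5.5]
grip_width: 0.0336
gripper_force: 60.6
```

```bash
python3 -m creep '0 0 0 0 0 1 -1; 0 0 0 0 0 2 -1; 0 0 0 0 0 3 -1; 0 0 0 0 0 3 -1'
```

```text
clock: 16.2
tcp_pos: [0.4654, 0.2574, 0.1123]
orientation: [2.459, 1.954, 0.005]
contact_force: [-4.3, -3.5, 19.9]
grip_width: 0.0339
gripper_force: 64.5
```

```bash
python3 -m creep '0 0 0 0 0 1 -1; 0 0 0 0 0 1 1; 0 0 0 0 0 1 1; 0 0 0 0 0 1 1; 0 0 0 0 0 1 1; 0 0 0 0 0 1 1; 0 0 0 0 0 -40 1; 0 0 0 0 0 -100 1; 0 0 0 0 0 -145 1; 0 0 0 0 0 -145 1'; python3 go.py .5415 -.0095 .2 -.228;python3 - <<'E'
from bench import grab_frame,camera_model
import cv2,numpy as np
m=camera_model("wrist");p,d=grab_frame("wrist");np.savez("w5.npz",p=p,d=d,**m)
q=grab_frame("scene")[0]
cv2.imwrite("pics/m5.png",np.hstack([cv2.resize(p,(400,300)),cv2.resize(q,(400,300))])[:,:,::-1])
E
```

```text
clock: 17.45
tcp_pos: [0.4661, 0.2578, 0.2582]
orientation: [2.459, 1.953, 0.011]
contact_force: [-0.0, -0.9, -0.4]
grip_width: 0.0855
gripper_force: 0.0
[-243.6  133.6   57.8] [-0.] 17.45 [2.459 1.953 0.011] [ 0.01  0.27 -0.75  1.8   0.2   1.14 -1.04]
```

View pics/m5.png

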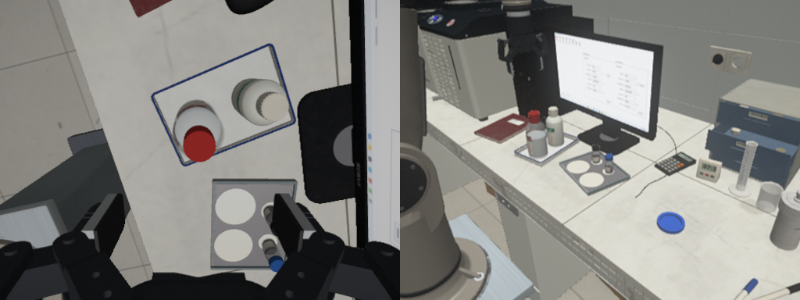

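Both bottles stand in the tray: red cap about (200,142), white about (270,106) in the left view, and the stand marks are free. On to the blue vial.

```bash
python3 -m creep '0 0 0 -50 27 0 1; 0 0 0 -100 54 0 1; 0 0 0 -150 81 0 1; 0 0 0 -200 108 0 1; 0 0 0 -244 133.6 30 1; 0 0 0 -244 133.6 58 1; 0 0 0 -244 133.6 58 1; 0 0 0 -244 133.6 58 1'; python3 go.py .5415 -.0095 .004 -.228;python3 - <<'E'
from h import *
from bench import grab_frame,camera_model
m=camera_model("wrist");p,d=grab_frame("wrist");np.savez("w6.npz",p=p,d=d,**m)
q=p.astype(int); M=((q[...,2]-q[...,0]>40)&(q[...,2]-q[...,1]>25)).astype(np.uint8); n,l,s,c=cv2.connectedComponentsWithStats(M)
for i in range(1,n):
    if s[i,4]>60: print(s[i],c[i])
cv2.imwrite("pics/w6.png",p[:,:,::-1])
E
```

```text
clock: 18.55
tcp_pos: [0.5392, -0.0106, 0.1965]
orientation: [-2.457, -1.956, 0.0]
contact_force: [-0.1, -0.1, -0.1]
grip_width: 0.0852
gripper_force: 0.0
[  1.5   2.1 192.5] [0.002] 18.55 [-2.457 -1.956  0.   ] [ 0.4   0.32 -0.6   1.86  0.21  1.02 -0.51]
[245 159  27  27 579] [257.78583765 171.59412781]
[238 328  50  27 988] [261.41295547 341.63866397]
```

View pics/w6.png

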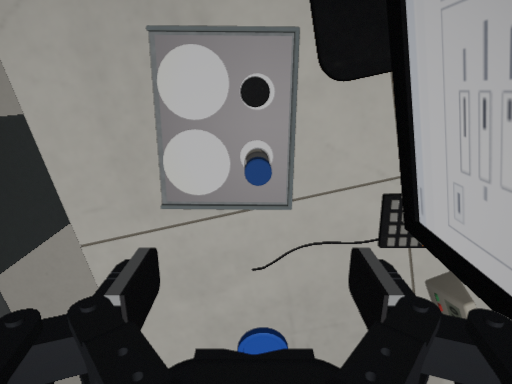

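Blue cap top is at (258,171) and black at (255,92); the bottle marks are centred at about (193,82) and (197,162).

Run:
```python
from h import *
m=np.load("w6.npz")
print("blue",ray(m,258,171.6,.072)); print("mark W",ray(m,193,82,.012),"mark R",ray(m,197,162,.012),"black",ray(m,255,92,.072))
```

```text
blue [ 0.54234477 -0.00929076  0.072     ]
mark W [0.49530432 0.08384155 0.012     ] mark R [0.47623665 0.00181348 0.012     ] black [0.55542716 0.060367   0.072     ]
```

```bash
python3 -m creep '0 0 0 1 2 50 1; 0 0 0 1 2 100 1; 0 0 0 1 2 150 1; 0 0 0 1 2 170 1; 0 0 0 1 2 170 1; 0 0 0 1 2 170 1'; python3 go.py .5415 -.0095 .004 -.228
```

```text
clock: 19.35
tcp_pos: [0.5433, -0.0108, 0.0284]
orientation: [2.458, 1.953, 0.004]
contact_force: [-0.4, 0.5, 0.3]
grip_width: 0.0857
gripper_force: 0.0
[ 0.8 -2.1 24.4] [0.] 19.35 [2.458 1.953 0.004] [ 0.3   0.55 -0.5   1.98  0.4   0.7  -0.68]
```

```bash
python3 -m creep '0 0 0 1 -1.5 12 1; 0 0 0 1 -1.5 24 1; 0 0 0 1 -1.5 24 1; 0 0 0 1 -1.5 24 -1; 0 0 0 1 -1.5 24 -1; 0 0 0 1 -1.5 24 -1; 0 0 0 1 -1.5 24 -1; 0 0 0 1 -1.5 24 -1; 0 0 0 1 -1.5 24 -1' 25
```

```text
clock: 20.48
tcp_pos: [0.5405, -0.0099, 0.0027]
orientation: [2.459, 1.954, 0.001]
contact_force: [-0.7, 0.1, 5.5]
grip_width: 0.0258
gripper_force: 25.6
```

```bash
python3 -m creep '0 0 0 0 0 -30 -1; 0 0 0 0 0 -80 -1; 0 0 0 0 0 -100 -1; 0 0 0 0 0 -100 -1; 0 0 0 0 0 -100 -1'; python3 go.py .4895 -.2695 .1027 -.228
python3 - <<'E'
from h import *
from bench import grab_frame,camera_model
m=camera_model("top");p,d=grab_frame("top")
q=p.astype(int); M=((q[...,2]-q[...,0]>60)).astype(np.uint8); n,l,s,c=cv2.connectedComponentsWithStats(M)
for i in range(1,n):
    if s[i,4]>100:
        x,y,w,h,_=s[i]; print(s[i],ray(m,x+(w-1)/2,y+(h-1)/2,.012))
E
```

```text
clock: 21.1
tcp_pos: [0.5393, -0.0101, 0.1013]
orientation: [-2.459, -1.954, 0.002]
contact_force: [0.1, 0.0, -0.9]
grip_width: 0.0257
gripper_force: 25.1
[-263.9   10.1   -1.3] [-0.] 21.1 [-2.459e+00 -1.954e+00  2.000e-03] [ 0.35  0.44 -0.56  1.94  0.31  0.84 -0.6 ]
[347 199  24  24 425] [ 0.48901632 -0.26920192  0.012     ]
```

```bash
python3 -m creep '0 0 0 -50 2 0 -1; 0 0 0 -100 4 0 -1; 0 0 0 -150 6 0 -1; 0 0 0 -200 8 0 -1; 0 0 0 -250 10 0 -1; 0 0 0 -264 10 0 -1; 0 0 0 -264 10 0 -1; 0 0 0 -264 10 50 -1; 0 0 0 -264 10 85 -1; 0 0 0 -264 10 85 -1'; python3 go.py .4895 -.2695 -.004 -.228
python3 - <<'E'
from h import *
from bench import grab_frame
p=grab_frame("wrist")[0]; q=grab_frame("scene")[0]
cv2.imwrite("pics/m7.png",np.hstack([cv2.resize(p,(400,300)),cv2.resize(q[200:350,260:460],(400,300))])[:,:,::-1])
E
```

```text
clock: 22.4
tcp_pos: [0.4888, -0.2658, 0.015]
orientation: [-2.452, -1.955, 0.002]
contact_force: [0.1, 0.5, -0.2]
grip_width: 0.0259
gripper_force: 25.1
[-3.5  1.6 19. ] [0.003] 22.4 [-2.452e+00 -1.955e+00  2.000e-03] [ 0.73  0.58 -0.44  1.95  0.37  0.69 -0.17]
```

View pics/m7.png

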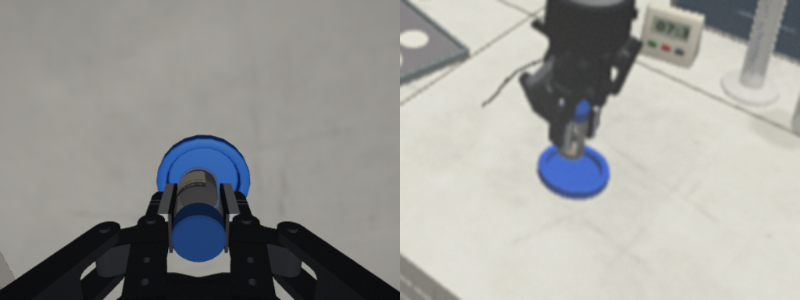

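The vial is held upright above the dish, about 3 mm short in y. Correct and lower.

```bash
python3 -m creep '0 0 0 -2 1 8 -1; 0 0 0 -3 1 14 -1; 0 0 0 -3 1 17 -1; 0 0 0 -3 1 18 -1; 0 0 0 -3 1 18 -1'
```

```text
clock: 23.12
tcp_pos: [0.4906, -0.2725, -0.0006]
orientation: [2.46, 1.954, 0.0]
contact_force: [-0.3, 1.1, 0.4]
grip_width: 0.0259
gripper_force: 25.1
```

```bash
python3 -m creep '0 0 0 2.5 0 2 -1; 0 0 0 2.5 0 3 -1; 0 0 0 2.5 0 4 -1; 0 0 0 2.5 0 4 -1; 0 0 0 2.5 0 4 -1'
```

```text
clock: 23.75
tcp_pos: [0.4912, -0.2701, -0.0046]
orientation: [2.46, 1.954, -0.0]
contact_force: [-0.6, -0.6, -1.6]
grip_width: 0.0259
gripper_force: 25.1
```

```bash
python3 -m creep '0 0 0 0 0 1 -1; 0 0 0 0 0 1.5 -1; 0 0 0 0 0 1.5 -1'
```

```text
clock: 24.12
tcp_pos: [0.4913, -0.2702, -0.0053]
orientation: [2.459, 1.954, -0.0]
contact_force: [-2.5, 0.9, 8.6]
grip_width: 0.0256
gripper_force: 26.0
```

Contact with the dish floor at the expected height; release.

```bash
python3 -m creep '0 0 0 0 0 0 1; 0 0 0 0 0 0 1; 0 0 0 0 0 0 1; 0 0 0 0 0 0 1; 0 0 0 0 0 0 1; 0 0 0 0 0 -30 1; 0 0 0 0 0 -90 1; 0 0 0 0 0 -150 1; 0 0 0 0 0 -200 1; 0 0 0 0 0 -200 1'
python3 - <<'E'
from h import *
from bench import grab_frame,camera_model
m=camera_model("wrist");p,d=grab_frame("wrist"); np.savez("w8.npz",p=p,d=d,**m)
m2=camera_model("top");q,d2=grab_frame("top"); np.savez("t8.npz",p=q,d=d2,**m2)
cv2.imwrite("pics/m8.png",np.hstack([cv2.resize(p[50:230,160:370],(400,343),interpolation=2),cv2.resize(q[170:240,315:400],(400,343),interpolation=2)])[:,:,::-1])
E
python3 go.py .4654 .2574 .258 -.228
```

```text
clock: 25.38
tcp_pos: [0.4939, -0.271, 0.1984]
orientation: [2.454, 1.949, 0.005]
contact_force: [-0.3, 0.0, -0.2]
grip_width: 0.0855
gripper_force: 0.0
[ 508.  -144.2  -64.4] [-0.] 25.475 [ 2.459  1.954 -0.   ] [ 0.83  0.35 -0.54  1.82  0.21  1.03 -0.02]
```

View pics/m8.png

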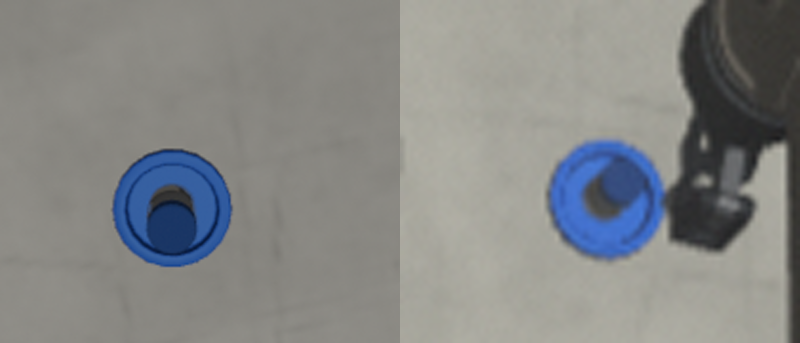

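The vial stands upright in the dish: cap at (172,228), rim centre at (172,208). Computing its offset while I head back to red.

```bash
python3 - <<'E'
from h import *
m=np.load("w8.npz"); print(ray(m,250.3,169.7,.064),ray(m,250.3,159.2,.012))
m=np.load("t8.npz"); s=4.706; print(ray(m,315+624/s,170+178/s,.064),ray(m,315+607/s,170+199/s,.012))
E
python3 -m creep '0 0 0 10 -5 -64 1; 0 0 0 60 -18 -64 1; 0 0 0 120 -34 -64 1; 0 0 0 180 -51 -64 1; 0 0 0 240 -68 -64 1; 0 0 0 300 -85 -64 1; 0 0 0 360 -102 -64 1; 0 0 0 420 -119 -64 1; 0 0 0 480 -136 -64 1; 0 0 0 508 -144 -64 1'; python3 go.py .4654 .2574 .125 -.228
```

```text
[ 0.49092306 -0.26921091  0.064     ] [ 0.49062137 -0.26994275  0.012     ]
[ 0.4909985  -0.50308513  0.064     ] [ 0.48762143 -0.51283676  0.012     ]
clock: 26.72
tcp_pos: [0.4636, 0.2608, 0.2562]
orientation: [-2.453, -1.959, 0.003]
contact_force: [-0.1, -0.5, -0.4]
grip_width: 0.0852
gripper_force: 0.0
[ -2.9   2.9 131.2] [0.005] 26.725 [-2.453 -1.959  0.003] [ 0.09  0.31 -0.87  1.79  0.25  1.16 -1.08]
```

Vial within 1 mm of the dish centre by the wrist view. (The top-view line forgot the 400 px montage offset, so I'm ignoring it.) Re-grasping red.

```bash
python3 -m creep '0 0 0 -2 2 50 1; 0 0 0 -2 2 100 1; 0 0 0 -2 2 125 1; 0 0 0 -2 2 130 1; 0 0 0 -2 2 130 1'; python3 go.py .465 .257 .112 -.228
```

```text
clock: 27.35
tcp_pos: [0.4669, 0.255, 0.1276]
orientation: [-2.459, -1.954, 0.001]
contact_force: [-0.1, 0.6, 0.9]
grip_width: 0.0857
gripper_force: 0.0
[ 1.5 -2.3 15.6] [0.] 27.35 [-2.459e+00 -1.954e+00  1.000e-03] [ 0.02  0.45 -0.8   1.93  0.4   0.93 -1.2 ]
```

```bash
python3 -m creep '0 0 0 1 -2 10 1; 0 0 0 1 -2 15.5 1; 0 0 0 1 -2 15.5 1; 0 0 0 1 -2 15.5 -1; 0 0 0 1 -2 15.5 -1; 0 0 0 1 -2 15.5 -1; 0 0 0 1 -2 15.5 -1; 0 0 0 1 -2 15.5 -1; 0 0 0 1 -2 15.5 -1' 60; python3 -m creep '0 0 0 0 0 -30 -1; 0 0 0 0 0 -85 -1; 0 0 0 0 0 -100 -1; 0 0 0 0 0 -100 -1;0 0 0 0 0 -100 -1'; python3 go.py .48 .0008 .211 -.228
```

```text
clock: 28.48
tcp_pos: [0.4658, 0.2567, 0.113]
orientation: [2.46, 1.954, 0.001]
contact_force: [-1.2, -1.6, 6.2]
grip_width: 0.0336
gripper_force: 59.5
clock: 29.1
tcp_pos: [0.4644, 0.2551, 0.2102]
orientation: [-2.46, -1.954, 0.006]
contact_force: [0.0, 0.2, -5.7]
grip_width: 0.0336
gripper_force: 61.7
[-244.2   72.8   -0.4] [-0.] 29.1 [-2.46  -1.954  0.006] [ 0.08  0.35 -0.85  1.85  0.3   1.08 -1.12]
```

```bash
python3 -m creep '0 0 0 -55 16 0 -1; 0 0 0 -110 32 0 -1; 0 0 0 -165 48 0 -1; 0 0 0 -220 65 0 -1; 0 0 0 -244 73 0 -1; 0 0 0 -244 73 0 -1; 0 0 0 -244 73 0 -1; 0 0 0 -244 73 40 -1; 0 0 0 -244 73 75 -1; 0 0 0 -244 73 75 -1'; python3 go.py .48 .0008 .125 -.228
```

```text
clock: 30.35
tcp_pos: [0.4787, 0.0034, 0.135]
orientation: [-2.453, -1.955, 0.007]
contact_force: [1.0, -0.7, -6.0]
grip_width: 0.0336
gripper_force: 61.9
[-2.3  1.9 10. ] [0.003] 30.35 [-2.453 -1.955  0.007] [ 0.5   0.34 -0.75  2.04  0.29  0.88 -0.64]
```

```bash
python3 -m creep '0 0 0 -1 0.5 5 -1; 0 0 0 -1 0.5 9 -1; 0 0 0 -1 0.5 10 -1; 0 0 0 -1 0.5 11 -1; 0 0 0 -1 0.5 11 -1'
```

```text
clock: 30.98
tcp_pos: [0.4818, 0.0011, 0.1266]
orientation: [2.46, 1.954, 0.0]
contact_force: [0.3, 0.2, -4.5]
grip_width: 0.0333
gripper_force: 61.9
```

```bash
python3 -m creep '0 0 0 0 -1 1 -1; 0 0 0 0 -1 2 -1; 0 0 0 0 -1 3 -1; 0 0 0 0 -1 4 -1; 0 0 0 0 -1 4 -1'
```

```text
clock: 31.6
tcp_pos: [0.4815, 0.0019, 0.1233]
orientation: [2.459, 1.954, 0.002]
contact_force: [-1.3, 0.8, 4.4]
grip_width: 0.0334
gripper_force: 63.5
```

Down. Release, rise, and go back to the white bottle (cap at about 0.558, 0.2726).

```bash
python3 -m creep '0 0 0 0 -1 4 1; 0 0 0 0 -1 4 1; 0 0 0 0 -1 4 1; 0 0 0 0 -1 4 1; 0 0 0 0 -1 4 1; 0 0 0 0 0 -40 1; 0 0 0 0 0 -100 1; 0 0 0 0 0 -140 1; 0 0 0 0 0 -140 1; 0 0 0 0 0 -140 1'; python3 go.py .558 .2725 .262 -.228
```

```text
clock: 32.85
tcp_pos: [0.4803, 0.0011, 0.2618]
orientation: [-2.46, -1.954, 0.001]
contact_force: [0.4, -0.4, -0.3]
grip_width: 0.0855
gripper_force: 0.0
[282.   14.3  -0.4] [-0.] 32.85 [-2.460e+00 -1.954e+00  1.000e-03] [ 0.59  0.18 -0.8   1.89  0.14  1.13 -0.49]
```

```bash
python3 -m creep '0 0 0 60 3 0 1; 0 0 0 120 6 0 1; 0 0 0 180 9 0 1; 0 0 0 240 12 0 1; 0 0 0 282 14 0 1; 0 0 0 282 14 0 1; 0 0 0 282 14 50 1; 0 0 0 282 14 100 1; 0 0 0 282 14 140 1;0 0 0 282 14 140 1'; python3 go.py .558 .2725 .093 -.228
```

```text
clock: 34.1
tcp_pos: [0.5556, 0.2695, 0.1183]
orientation: [-2.46, -1.953, 0.013]
contact_force: [0.2, 0.5, 0.2]
grip_width: 0.0854
gripper_force: 0.0
[ 3.6  1.8 25.3] [-0.001] 34.1 [-2.46  -1.953  0.013] [ 0.    0.6  -0.77  1.73  0.48  1.02 -1.17]
```

```bash
python3 -m creep '0 0 0 1 1 15 1; 0 0 0 1 1 24 1; 0 0 0 1 1 27 1; 0 0 0 1 1 27 1; 0 0 0 1 1 27 -1; 0 0 0 1 1 27 -1; 0 0 0 1 1 27 -1; 0 0 0 1 1 27 -1; 0 0 0 1 1 27 -1; 0 0 0 1 1 27 -1' 50; python3 -m creep '0 0 0 0 0 -30 -1; 0 0 0 0 0 -85 -1; 0 0 0 0 0 -110 -1; 0 0 0 0 0 -110 -1;0 0 0 0 0 -110 -1'; python3 go.py .4965 .081 .2 -.228
```

```text
clock: 35.35
tcp_pos: [0.5594, 0.2739, 0.0958]
orientation: [2.46, 1.954, 0.001]
contact_force: [-1.2, 0.4, 5.3]
grip_width: 0.0292
gripper_force: 49.4
clock: 35.98
tcp_pos: [0.5585, 0.2725, 0.2032]
orientation: [-2.46, -1.954, 0.005]
contact_force: [0.5, 0.0, -3.1]
grip_width: 0.0292
gripper_force: 50.5
[-200.5  -17.1    3.8] [-0.] 35.975 [-2.46  -1.954  0.005] [ 0.03  0.52 -0.82  1.65  0.4   1.16 -1.11]
```

```bash
python3 -m creep '0 0 0 -50 -4 0 -1; 0 0 0 -100 -8 0 -1; 0 0 0 -150 -13 0 -1; 0 0 0 -200 -17 0 -1; 0 0 0 -200 -17 0 -1; 0 0 0 -200 -17 0 -1; 0 0 0 -200 -17 40 -1; 0 0 0 -200 -17 75 -1; 0 0 0 -200 -17 85 -1; 0 0 0 -200 -17 85 -1'; python3 go.py .4965 .081 .108 -.228
```

```text
clock: 37.22
tcp_pos: [0.4974, 0.0839, 0.1202]
orientation: [-2.457, -1.956, 0.001]
contact_force: [0.5, 0.5, -4.3]
grip_width: 0.029
gripper_force: 50.5
[-3.  -0.3 12.2] [0.002] 37.225 [-2.457e+00 -1.956e+00  1.000e-03] [ 0.37  0.42 -0.81  2.    0.39  0.88 -0.87]
```

```bash
python3 -m creep '0 0 0 -1 0 6 -1; 0 0 0 -1 0 10 -1; 0 0 0 -1 0 11 -1; 0 0 0 -1 0 12 -1; 0 0 0 -1 0 13 -1; 0 0 0 -1 0 13 -1'
```

```text
clock: 37.98
tcp_pos: [0.4973, 0.0817, 0.1074]
orientation: [2.46, 1.954, -0.0]
contact_force: [0.1, -0.7, -3.6]
grip_width: 0.0293
gripper_force: 50.6
```

```bash
python3 -m creep '0 0 0 0 0 1 -1; 0 0 0 0 0 2 -1; 0 0 0 0 0 2.5 -1; 0 0 0 0 0 2.5 -1'
```

```text
clock: 38.48
tcp_pos: [0.4977, 0.082, 0.1058]
orientation: [2.459, 1.954, 0.001]
contact_force: [-3.1, -0.7, 7.3]
grip_width: 0.0293
gripper_force: 51.7
```

```bash
python3 -m creep '0 0 0 0 0 2 1; 0 0 0 0 0 2 1; 0 0 0 0 0 2 1; 0 0 0 0 0 2 1; 0 0 0 0 0 2 1; 0 0 0 0 0 -40 1; 0 0 0 0 0 -100 1; 0 0 0 0 0 -160 1; 0 0 0 50 0 -160 1; 0 0 0 100 0 -160 1'; python3 -m creep '0 0 0 60 0 0 1; 0 0 0 120 0 0 1; 0 0 0 120 0 0 1; 0 0 0 120 0 0 1'
python3 - <<'E'
from h import *
from bench import grab_frame,camera_model
m=camera_model("top");p,d=grab_frame("top"); np.savez("t9.npz",p=p,d=d,**m)
q=grab_frame("scene")[0]
cv2.imwrite("pics/m9.png",np.hstack([cv2.resize(p[155:255,200:300],(400,400),interpolation=2),cv2.resize(q[120:320,190:390],(400,400))])[:,:,::-1])
E
```

```text
clock: 39.72
tcp_pos: [0.5211, 0.1791, 0.266]
orientation: [2.462, 1.949, 0.003]
contact_force: [0.7, -0.5, -0.3]
grip_width: 0.0853
gripper_force: 0.0
clock: 40.22
tcp_pos: [0.5469, 0.2958, 0.2644]
orientation: [2.459, 1.955, -0.002]
contact_force: [-0.6, -0.4, -0.0]
grip_width: 0.0854
gripper_force: 0.0
```

View pics/m9.png

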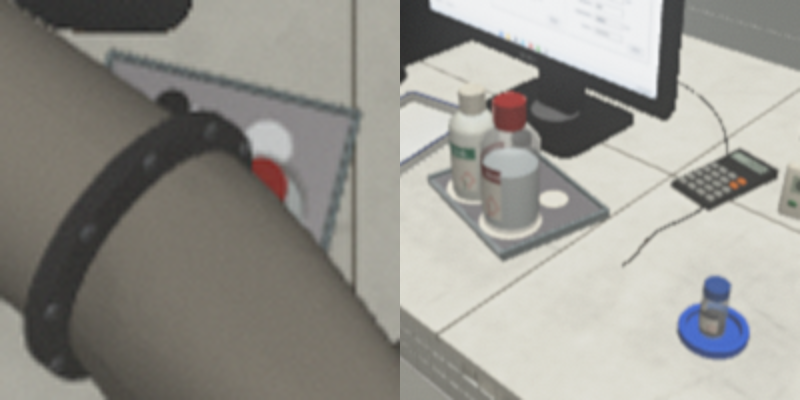

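All upright: bottles back on the stand, vial in the dish. Quick numeric comparison with the first scene image before handing in.

Run:
```python
from h import *
from bench import grab_frame,camera_model,status
m=np.load("scene0.npz"); a=m["p"]; b=grab_frame("scene")[0]
for n,(x,y,w,h) in dict(white=(215,160,21,28),redcap=(233,165,24,20),redbody=(229,190,24,48)).items():
    T=a[y:y+h,x:x+w]; S=b[y-15:y+h+15,x-15:x+w+15]
    r=cv2.matchTemplate(S,T,cv2.TM_CCOEFF_NORMED); _,v,_,l=cv2.minMaxLoc(r); print(n,"shift px",l[0]-15,l[1]-15,round(v,3))
P=lambda X: cv2.projectPoints(np.array([X],float),m["rvec"],m["tvec"],m["K"],None)[0].ravel()
print("px per 10mm x,y:",P([.49,.04,.1])-P([.48,.04,.1]),P([.48,.05,.1])-P([.48,.04,.1]))
```

```text
white shift px 0 0 0.995
redcap shift px 0 0 0.98
redbody shift px 0 0 0.986
px per 10mm x,y: [ 3.15991568 -1.62268483] [-2.91980783 -1.48883397]
```

Both bottles are back within about 2 mm of their start spots, so I'm handing in.

```bash
python3 -c "
from bench import r
print(r.hand_in())"
```

```text
the job is handed in; nothing more can be done
None
```

I handed the job in at about 40 s of the 106 s limit (no verdict returned): the blue-capped vial stands in the blue dish, both bottles are back within about 2 mm of where they started, and the black-capped vial was never gripped. On the first try the fingers closed above the white cap and pushed the bottle; it settled back on its spot.

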